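# Release the transport lock of a test-cassette loader

### The job

Take the loader out of its transport lock: turn the lock pin one way or the other, as little or as much as it needs (at most a fifth of a turn), until you feel it come free (never force it against its lock), draw it right out of its bore, and park it in the side notch of the pin rest, let down behind the lips so that it hangs upright and cannot slip out. Once the pin is parked and let go, push the carriage fully home under the reader head. Leave everything else on the counter where it is.

Things in the scene. Friction and masses are not known exactly. Their poses are not given: they have to be found in the camera images.
- loader: Cassette loader, fixed: grey base 100 x 310 x 12 mm (y from -170 to +140), white reader head with a teal band at its +y end (100 x 90 mm, top at 87 mm, y from 50 to 140), bare aluminium lock bridge 55 x 55 mm centred at its (0, -30) mm, top at 65 mm. Origin on the counter, z up; the carriage runs along its y.
- bore (a point): Centre of the upright bore's mouth (23.6 mm wide) on the bridge's top, 65 mm above the counter. Hidden inside, 11 to 21 mm below the mouth, a keeper plate has one straight slot 9.5 mm wide; the pin's key passes only when lined up with it (within 0.1 rad). The slot's direction is unknown: anything up to 1.2 rad either way from where the key starts.
- lock_pin: Steel lock pin in the bore, 92 mm long; origin at its lower tip, z up. Shank 8 mm dia; key 21 (along y) x 7 mm, 20 to 27 mm above the tip; spigot 21 dia, 46 to 51 mm; collar 30 dia, 51 to 56 mm, resting on the bridge (tip 51 mm below its top, through the carriage). Grey grip 62 to 92 mm, 12 mm thick in x, 36 mm long in y. Locked, it lifts only 3 mm until the key meets the keeper.
- pin_rest: Fixed aluminium pin rest: forked plate 5 mm thick, 46 mm wide, top at 70 mm, on a post at its x = 30 to 42 mm. Notch 11 mm wide, open to its -x (mouth at x = -20.5, closed end at x = 5.5 mm). Lips 4 mm high on the plate both sides of the mouth, x = -20.5 to -13.5 mm. Origin on the counter below the seat, z up.
- seat (a point): Seat in the notch, on the plate's top, 70 mm above the counter; axes as the pin rest's. A parked pin's axis goes through it, tip 46 mm below. The pin goes in sideways: shank in the notch, key under the plate, spigot above the lips; then it is let down until the spigot rests on the plate.
- carriage (a joint): Slide of the steel carriage along the loader's +y: 0 at the start (locked), 0.055 m fully home at its stop. About 3 N to move.
- carriage_grip (a point): Top centre of the carriage's upright grey push tab, 58 mm above the counter (tab 12 mm along the loader's x, 22 mm along y, 34 mm high, foot at 24 mm). It moves with the carriage; at the start at the loader's (0, -155) mm.
- specimen_jar: Bystander: clear lidded jar, 44 dia x 55 high (mm); origin at the centre of its underside. Leave it.
- control_vial: Bystander: small capped vial, 24 dia x 45 high (mm); origin at the centre of its underside. Leave it.
- cassette_box: Bystander: cardboard box 70 x 120 x 45 (mm); origin at the centre of its underside. Leave it.
- pen: Bystander: black pen lying on the counter, 130 long (mm); origin at the centre of its underside. Leave it.
- sanitiser: Bystander: clear bottle, 60 dia x 150 high (mm); origin at the centre of its underside. Leave it.
- tube_rack: Bystander: white rack with five capped tubes, 60 x 160, 94 high (mm); origin at the centre of its underside. Leave it.
- sample_pot: Bystander: white open pot, 60 dia x 50 high (mm); origin at the centre of its underside. Leave it.
Things that resemble listed ones, but are neither listed nor needed, are in the scene too. Leave any green look-alike of the pin_rest alone.

How it is judged:
By the outcome, as a careful person would: the job done as asked, in the order asked, and still so for the second after the job is handed in, with the robot touching nothing.
It also fails if it takes over 72 s, if anything falls off the work surface, if the arm or the gripper's body presses on something with over 40 N, if the wrist force passes 120 N, or if a joint passes its speed limit or range.

### The arm

A 6-joint arm with a two-finger parallel gripper is mounted at the origin on the work surface. World frame = base frame: x ahead of the robot, y to its left, z up, the work surface at z = 0. Lengths are in m, angles in degrees, forces in N, time in s.
With the tool pointing down it reaches from about 0.35 to 0.875 m from the base axis. Payload 4.2 kg.
Tool frame: the origin (TCP) lies on the front face of the gripper's body, between the roots of the fingers; the fingertips stand 70 mm ahead of it and the grasp point (between the pads) lies 51 mm ahead of it; z points along the fingers, y is the line along which they close (so a half turn about z gives the same grasp; the last joint's range is limited). The gripper opens to 87 mm and grips with 3 to 60 N. Pads are 19 mm wide; open, the fingers measure 117 mm over their backs; the gripper's body (75 mm by 190 mm) begins 51 mm behind the grasp point.
Start: joints at [-51.589, 22.042, 0.453, 0, -68.411, -14.817], TCP at [0.25, -0.573, 0.292] pointing down, gripper open.
Joint ranges: [-179.83, 179.83], [-69.29, 118.12], [-61.27, 80.66], [-181.25, 117.63], [-171.15, -9.14], [-177.46, 177.46]. Speed limits (degrees/s): [159.86, 159.86, 180, 180, 180, 180].

### API

Orientations are given as a 3x3 rotation matrix whose columns are the frame's x, y, z axes.
In Python, from station import r gives the robot as it stands.
- The arm moves only by the shell command python3 -m pendant 'ROWS' [OPENING]. ROWS is JSON, a list of rows, each a list of 2 entries, a list of its own where there are three numbers: the shift along the tool's x, y, z in mm, then the turn, a rotation vector about the tool's x, y, z in rad. A call has 1 to 10 rows; each row is the pose to reach, as a shift and turn from the pose commanded when the call began, along the tool's axes at that moment; what a row does not reach only later rows make up. A row lasts 1/10 s, in which the tool goes at most 50 mm and 8.59 degrees, less where a joint would pass 70% of its speed; a pose out of reach is approached as far as the arm can. A call with a gripper value outside its range is refused whole. OPENING is the opening, from 0 (shut) to 1 (fully open), set as the call begins (- or left out, the last holds). The fingers move at their own pace and stop on an object; the grip force is fixed at half the most. Time passes only in rows, so rows that repeat a pose let the fingers close. It gives the time, the measured TCP pose, the force, the opening and the grip force at its end, in the units of the state.
- r.sense(): the state, without advancing time (a new reading comes with each control period).
- r.capture(name): name is "scene" or "side" or "wrist"; returns a dict with "frame" (400x640x3 uint8, red, green, blue), "vertical_fov" (degrees; the focal length in pixels is half the picture's height over the tangent of half this angle, whatever the lens; pixels are square), "cx", "cy" (the principal point, pixels), "rvec" (rotation vector, rad) and "tvec" (3), from world to camera coordinates, as OpenCV has them. Camera axes: x right, y down, z forward; pixel columns grow to the right and rows downward; lengths in m; the calibration is good to about 2 mm. The wrist camera is an equidistant fisheye: a pixel r from the principal point sees the ray r / f radians off the axis. A picture is of the moment at which its call begins. There is no depth.
- r.finish_job(): hands the job in; it is judged then, once.
The state is a dict: "time_s": time; "joints": joint angles; "joint_velocities": joint speeds; "effort": joint torques, N m; "tcp_pos": TCP position; "ee_rot": TCP orientation; "wrist_force": force on the tool from outside, world axes, zero at the start; "moment": the same for the moment, N m; "gripper_width": opening from 0.0 (shut) to 1.0 (fully open); "gripper_force": force on a finger pad.
Only numpy, scipy, OpenCV 4.12 (cv2) and the standard library are available. Lean on these libraries where they do the work, as an engineer would, in place of code of your own. Each camera call takes 0.05 s, during which the arm holds its last target. There are 200 camera calls.

## Working session

There is one attempt and no reset: what is moved stays moved. The work goes in short steps, Python scripts to look and compute and a shell command to move; the robot and the scene stay as the last step left them, time stands still between calls to the robot, and variables do not carry over. Pictures are saved under pics/ and viewed, at most 10 in all, crops included, and the job is handed in when it is done.

```bash
ls; mkdir -p pics; cat > h.py <<'E'
import numpy as np, cv2
from station import r
def cap(n,save=None):
    c=r.capture(n); c['R']=cv2.Rodrigues(np.array(c['rvec'],float))[0]; c['t']=np.array(c['tvec'],float).ravel()
    c['f']=200/np.tan(np.radians(c['vertical_fov'])/2); c['n']=n
    if save: cv2.imwrite('pics/'+save,c['frame'][:,:,::-1]); np.save('pics/'+save+'.npy',c,allow_pickle=True)
    return c
def load(s): return np.load('pics/'+s+'.npy',allow_pickle=True).item()
def ray(c,u,v):
    x,y=(u-c['cx'])/c['f'],(v-c['cy'])/c['f']
    if c['n']=='wrist':
        a=np.hypot(x,y); s=np.sin(a)/a if a>0 else 1; d=np.array([x*s,y*s,np.cos(a)])
    else: d=np.array([x,y,1.])
    return -c['R'].T@c['t'], c['R'].T@d
def onz(c,u,v,z):
    o,d=ray(c,u,v); return o+d*(z-o[2])/d[2]
def proj(c,p):
    q=c['R']@np.array(p,float)+c['t']
    if c['n']=='wrist':
        rr=np.hypot(q[0],q[1]); a=np.arctan2(rr,q[2]); return c['f']*a*q[:2]/rr+[c['cx'],c['cy']]
    return c['f']*q[:2]/q[2]+[c['cx'],c['cy']]
E
python3 - <<'E'
from h import *
for n in ['scene','side','wrist']:
    c=cap(n,n+'0.png'); print(n,c['f'],c['cx'],c['cy'],-c['R'].T@c['t'],c['R'][2])
s=r.sense(); print(s)
E
```

```text
pics
scene 500.6619860076131 312.2726616200705 193.5493224018629 [1.29371457 1.12947288 1.09721551] [-0.43928521 -0.67373249 -0.59423314]
side 470.64208710024604 319.352455332637 188.82813368544885 [0.15381793 0.84223238 1.08437824] [ 0.28754236 -0.63419424 -0.71771656]
wrist 309.70691628693146 314.71047825959585 199.53019524397294 [ 0.18602009 -0.6004268   0.38333932] [ 0.2379401   0.10600106 -0.96547827]
{'time_s': 0.15, 'joints': array([-5.15901015e+01,  2.20812514e+01,  3.99400119e-01, -1.93423444e-02,
       -6.84111328e+01, -1.48165724e+01]), 'joint_velocities': array([-0.07585801, -0.11289736,  0.19879633,  0.15890498,  0.0793721 ,
       -0.06452402]), 'effort': array([-1.18584694e-04, -3.91053271e+01,  1.87585706e+01,  4.22231197e+00,
        1.23697543e-02, -1.50342953e-04]), 'tcp_pos': array([ 0.25004101, -0.57245127,  0.2914187 ]), 'ee_rot': array([[-9.16459125e-01, -4.00127594e-01, -7.62283093e-04],
       [-4.00128305e-01,  9.16457958e-01,  1.46667359e-03],
       [ 1.11743832e-04,  1.64915743e-03, -9.99998634e-01]]), 'wrist_force': array([ 0.83852352, -0.31147593,  0.18534597]), 'moment': array([ 0.01525136, -0.0029615 ,  0.01783893]), 'gripper_force': 0.0, 'gripper_width': 0.994726057673516}
```

View pics/scene0.png

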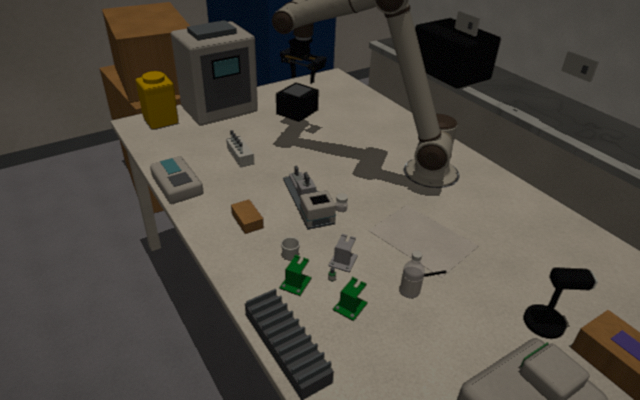

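View pics/side0.png

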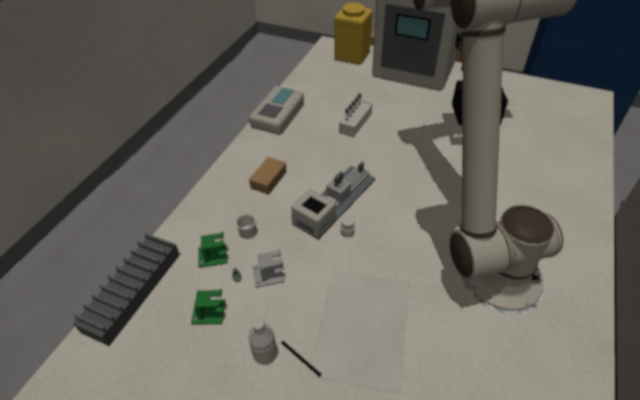

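The scene view shows the loader at about (312,200), with its pin at about (308,178) and the white pin rest at (345,252). In the side view the loader is at (335,200), its pin at about (340,180) and the rest at (268,268). The green look-alikes stand beside the rest. Next I'll get coarse positions and enlarged crops.

```bash
python3 - <<'E'
from h import *
a=load('scene0.png');b=load('side0.png')
print('head',onz(a,318,198,.087),onz(b,315,205,.087)); print('rest',onz(a,345,243,.07),onz(b,270,260,.07))
A=a['frame'][150:280,265:365,::-1];B=b['frame'][155:295,245:385,::-1]
im=np.hstack([cv2.resize(A,(400,520),interpolation=3),cv2.resize(B,(400,520),interpolation=2)])
im=cv2.convertScaleAbs(im,alpha=1.5); cv2.imwrite('pics/crop1.png',im)
E
```

```text
head [0.54372034 0.01513675 0.087     ] [0.53954356 0.02478028 0.087     ]
rest [0.58342632 0.23046258 0.07      ] [0.57765988 0.2339361  0.07      ]
```

View pics/crop1.png

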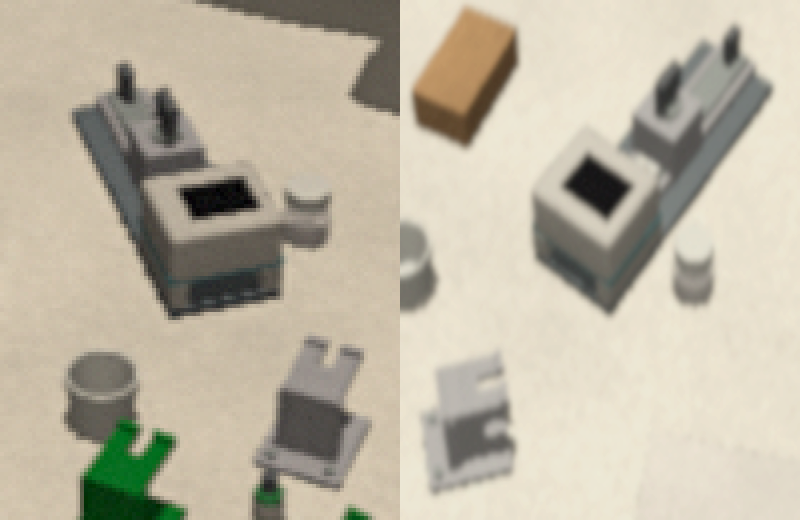

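The crops show the loader with its tab end at the far left of the scene view, the pin grip standing on the bridge, and the rest's notch opening away from the camera in the scene view (to the right in the side view). I'll get rough axes, then move the wrist camera over.

```bash
python3 - <<'E'
from h import *
a=load('scene0.png');b=load('side0.png')
def A(x,y,z): return onz(a,265+x/4,150+y/4,z)[:2].round(4)
def B(x,y,z): return onz(b,245+(x-400)*.35,155+y*140/520,z)[:2].round(4)
print('pin',A(165,92,.106),B(674,66,.106));print('tab',A(124,66,.058),B(734,30,.058))
print('rest plate far/mouth A',A(315,342,.074),A(355,350,.074),'post end',A(280,388,.07),A(345,400,.07))
print('rest B',B(502,353,.07),B(510,405,.07),B(437,372,.07),B(444,415,.07))
s=r.sense();R=s['ee_rot'];print(np.degrees(np.arctan2(R[1,1],R[0,1])))
for p in ([.5,-.06,.3],):
    print(R.T@(np.array(p)-s['tcp_pos'])*1000)
E
```

```text
pin [ 0.5144 -0.1083] [ 0.5124 -0.1081]
tab [ 0.4871 -0.2248] [ 0.4841 -0.2215]
rest plate far/mouth A [0.5696 0.2037] [0.5484 0.2272] post end [0.6198 0.2297] [0.5853 0.2657]
rest B [0.5661 0.1942] [0.5392 0.2319] [0.6145 0.2322] [0.591  0.2624]
113.58618928048884
[-434.12250008  369.63870458   -8.02023059]
```

```bash
python3 -m pendant '[[[-20,18,-2],[0,0,-0.05]],[[-60,52,-10],[0,0,-0.14]],[[-100,86,-14],[0,0,-0.24]],[[-140,120,-18],[0,0,-0.34]],[[-180,154,-22],[0,0,-0.44]],[[-220,188,-26],[0,0,-0.54]],[[-260,222,-30],[0,0,-0.64]],[[-300,256,-34],[0,0,-0.74]],[[-340,290,-38],[0,0,-0.84]],[[-370,320,-40],[0,0,-0.92]]]' && python3 - <<'E'
from h import *
s=r.sense();R=s['ee_rot'];print(s['tcp_pos'],np.degrees(np.arctan2(R[1,1],R[0,1])),s['joints'])
print(R.T@(np.array([.5,-.08,.32])-s['tcp_pos'])*1000)
E
```

```text
time_s: 1.15
tcp_pos: [0.4562, -0.1423, 0.3317]
ee_rot: [[-0.233, -0.972, 0.001], [-0.972, 0.233, -0.0], [-0.0, -0.001, -1.0]]
wrist_force: [1.5, -0.8, 0.2]
gripper_width: 0.997
gripper_force: 0.0
[ 0.45616965 -0.1423297   0.33174629] 166.52278308192763 [ 2.20987163e+00  5.84788189e+00 -1.55749086e+01  3.57245966e-03
 -6.85471831e+01 -1.56883930e+01]
[-70.82734293 -28.09078667  11.76698427]
```

```bash
python3 -m pendant '[[[-30,-12,4],[0,0,0]],[[-60,-24,8],[0,0,0]],[[-70,-28,10],[0,0,0]],[[-70,-28,10],[0,0,0]],[[-70,-28,10],[0,0,0]]]' && python3 - <<'E'
from h import *
c=cap('wrist','w1.png'); print(-c['R'].T@c['t'],c['R'][2])
cv2.imwrite('pics/w1v.png',cv2.resize(cv2.convertScaleAbs(c['frame'][:,:,::-1],alpha=1.3),(800,500),interpolation=cv2.INTER_CUBIC))
for p in ([.513,-.108,.106],[.485,-.22,.058],[.58,.235,.07]): print(proj(c,p)*1.25)
E
```

```text
time_s: 1.65
tcp_pos: [0.4989, -0.0835, 0.3213]
ee_rot: [[-0.237, -0.971, -0.001], [-0.971, 0.237, -0.0], [0.0, 0.001, -1.0]]
wrist_force: [-0.7, 0.2, 0.4]
gripper_width: 1.006
gripper_force: 0.0
[ 0.48317578 -0.15188518  0.41335136] [ 0.0610345   0.25271475 -0.96561382]
[370.0487098  209.71078667]
[373.34337167  76.91853074]
[391.33327301 480.52390936]
```

View pics/w1v.png

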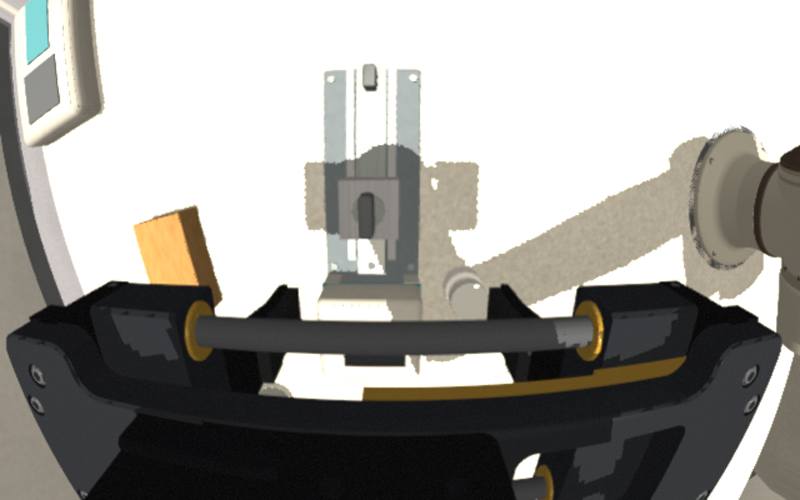

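The picture shows the loader straight on: tab at (370,77), pin grip at (366,215), and base edges at x≈325 and 420. I'll enlarge the pin area for exact edges.

```bash
python3 - <<'E'
from h import *
c=load('w1.png')
A=c['frame'][50:230,250:345,::-1]
cv2.imwrite('pics/w1c.png',cv2.resize(A[:,:],(317*1,600),interpolation=cv2.INTER_CUBIC))
B=c['frame'][135:200,262:328,::-1]
im=np.hstack([cv2.resize(A,(317,600),interpolation=2),cv2.resize(B,(480,473),interpolation=2)[:600] if 0 else cv2.copyMakeBorder(cv2.resize(B,(480,473),interpolation=2),0,127,0,0,0)])
cv2.imwrite('pics/w1c.png',im)
g=cv2.cvtColor(c['frame'],cv2.COLOR_RGB2GRAY)
# base edges per row
for v in (62,66,70,110,150,156,200): print(v,g[v,254:342].tolist() if v in(66,165) else '')
E
```

```text
62 
66 [234, 235, 236, 234, 228, 174, 144, 144, 144, 144, 143, 141, 142, 142, 142, 144, 143, 143, 144, 143, 144, 144, 151, 195, 211, 213, 213, 213, 202, 151, 133, 181, 201, 201, 200, 185, 131, 133, 140, 142, 143, 143, 143, 145, 143, 114, 76, 97, 164, 202, 205, 206, 209, 207, 186, 162, 180, 213, 215, 216, 215, 213, 195, 165, 146, 145, 145, 145, 146, 145, 145, 146, 145, 145, 146, 145, 142, 138, 137, 139, 141, 140, 169, 228, 237, 237, 237, 237]
70 
110 
150 
156 
200
```

View pics/w1c.png

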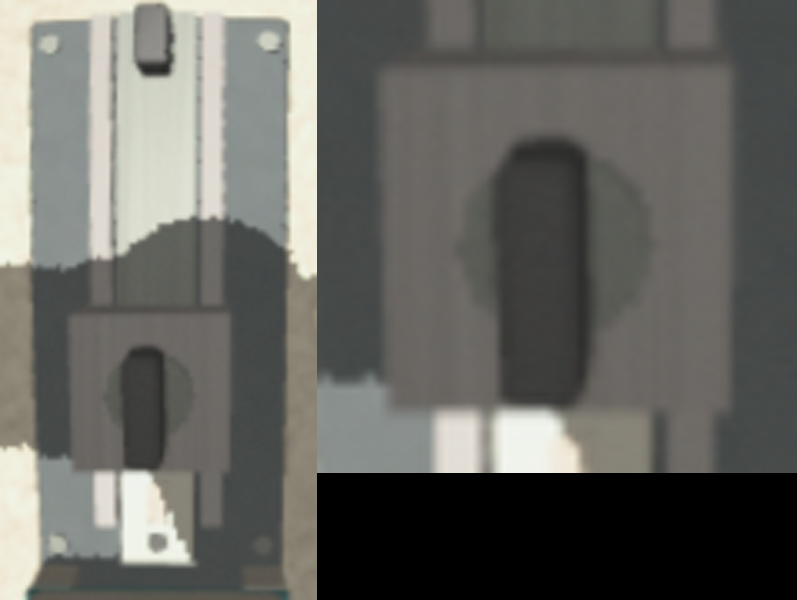

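The crop shows the bridge at x 380–732, y 62–410, the collar disc centred at about (555,245), and the grip's top face at x 500–580, y 155–405. I'll cast all of these to their heights.

```bash
cat > m1.py <<'E'
from h import *
c=load('w1.png')
def P(x,y,z): return onz(c,262+(x-317)/7.27-.5+.07,135+y/7.27-.5+.07,z)
def L(x,y,z): return onz(c,250+x/3.337-.35,50+y/3.333-.35,z)
br=[P(381,62,.065),P(732,64,.065),P(732,410,.065),P(383,410,.065)]
print('bridge',np.round(br,4),'c',np.mean(br,0).round(4), 'sizes',[np.linalg.norm(br[i]-br[i-1]).round(4) for i in range(4)])
print('collar',P(555,245,.07).round(4),np.linalg.norm(P(458,245,.07)-P(652,245,.07)))
g=[P(501,155,.106),P(580,155,.106),P(582,403,.106),P(503,403,.106)]
print('grip c',np.mean(g,0).round(4),'w',np.linalg.norm(g[0]-g[1]),'l',np.linalg.norm(g[1]-g[2]))
def ang(a,b): d=b-a; return np.degrees(np.arctan2(d[1],d[0])).round(2)
print('angles bridge',ang(br[0],br[3]),ang(br[1],br[2]),ang(br[1],br[0]),ang(br[2],br[3]),'grip',ang(g[0],g[3]))
h=[L(48,44,.012),L(269,41,.012),L(57,545,.012),L(263,546,.012)]
print('holes ang',ang(h[0],h[2]),ang(h[1],h[3]),ang(h[1],h[0]), np.mean(h[:2],0))
t=[L(136,0+5,.058),L(169,5,.058),L(170,62,.058),L(137,62,.058)]
print('tab far edge',L(153,63,.058),L(153,4,.058))
e=[L(31,25,.012),L(288,25,.012)];print('base corner mid',np.mean(e,0),np.linalg.norm(e[0]-e[1]),ang(e[1],e[0]))
s=r.sense();R=s['ee_rot'];print('tool y',np.degrees(np.arctan2(R[1,1],R[0,1])),s['tcp_pos'])
E
python3 m1.py
```

```text
bridge [[ 0.5382 -0.1367  0.065 ]
 [ 0.4854 -0.1231  0.065 ]
 [ 0.4983 -0.0696  0.065 ]
 [ 0.5526 -0.0829  0.065 ]] c [ 0.5186 -0.1031  0.065 ] sizes [np.float64(0.0557), np.float64(0.0545), np.float64(0.055), np.float64(0.0559)]
collar [ 0.5185 -0.1028  0.07  ] 0.03006965311639463
grip c [ 0.5179 -0.1036  0.106 ] w 0.010884586931193672 l 0.035010570845930754
angles bridge 75.05 76.44 -14.49 -13.78 grip 75.71
holes ang 76.13 75.98 -13.85 [ 0.48747816 -0.22889893  0.012     ]
tab far edge [ 0.49043172 -0.21284067  0.058     ] [ 0.48548416 -0.23333562  0.058     ]
base corner mid [ 0.48546638 -0.23595768  0.012     ] 0.09903212472883548 -14.69
tool y 166.2479743186822 [ 0.49884557 -0.08378274  0.32149684]
```

```bash
python3 -m pendant '[[[3,-5,20],[0,0,0]],[[8,-14,60],[0,0,0]],[[14,-23.5,100],[0,0,0]],[[14,-23.5,140],[0,0,0]],[[14,-23.5,160],[0,0,0]],[[14,-23.5,170],[0,0,0]],[[14,-23.5,175],[0,0,0]],[[14,-23.5,175],[0,0,0]]]' && python3 - <<'E'
from h import *
s=r.sense();R=s['ee_rot'];print(s['tcp_pos'],R.T@(np.array([.5184,-.103,.146])-s['tcp_pos'])*1000,s['wrist_force'])
E
```

```text
time_s: 2.5
tcp_pos: [0.5192, -0.1025, 0.147]
ee_rot: [[-0.237, -0.971, 0.001], [-0.971, 0.237, -0.0], [-0.0, -0.001, -1.0]]
wrist_force: [0.7, -0.1, 0.1]
gripper_width: 0.999
gripper_force: 0.0
[ 0.51918558 -0.10254855  0.14703003] [0.62509555 0.65703928 1.02930295] [ 0.65375431 -0.06042973  0.08865196]
```

```bash
python3 -m pendant '[[[0.4,0.4,0.5],[0,0,0]],[[0.4,0.4,0.5],[0,0,0]],[[0.4,0.4,0.5],[0,0,0]],[[0.4,0.4,0.5],[0,0,0]],[[0.4,0.4,0.5],[0,0,0]],[[0.4,0.4,0.5],[0,0,0]],[[0.4,0.4,0.5],[0,0,0]],[[0.4,0.4,0.5],[0,0,0]]]' 0.08 && python3 -m pendant '[[[0,0,0],[0,0,0]],[[0,0,0],[0,0,0]]]'
```

```text
time_s: 3.3
tcp_pos: [0.5185, -0.1024, 0.1459]
ee_rot: [[-0.237, -0.972, -0.0], [-0.972, 0.237, -0.0], [0.0, 0.0, -1.0]]
wrist_force: [-0.9, -0.1, 0.5]
gripper_width: 0.355
gripper_force: 0.0
time_s: 3.5
tcp_pos: [0.5185, -0.1024, 0.1459]
ee_rot: [[-0.237, -0.972, -0.0], [-0.972, 0.237, -0.0], [0.0, 0.0, -1.0]]
wrist_force: [-0.9, 0.2, -0.1]
gripper_width: 0.175
gripper_force: 0.0
```

```bash
python3 -m pendant '[[[0,0,0],[0,0,0]],[[0,0,0],[0,0,0]],[[0,0,0],[0,0,0]],[[0,0,0],[0,0,0]]]' 0
```

```text
time_s: 3.9
tcp_pos: [0.5185, -0.1024, 0.1459]
ee_rot: [[-0.237, -0.972, -0.0], [-0.972, 0.237, 0.0], [0.0, 0.0, -1.0]]
wrist_force: [0.9, 0.0, 0.4]
gripper_width: 0.137
gripper_force: 30.0
```

```bash
python3 -m pendant '[[[0,0,-1],[0,0,0]],[[0,0,-2],[0,0,0]],[[0,0,-2],[0,0,0]],[[0,0,-2],[0,0,0]]]' |egrep 'tcp|force'; python3 -m pendant '[[[0,0,-1],[0,0,0]],[[0,0,-1.6],[0,0,0]],[[0,0,-1.6],[0,0,0]],[[0,0,-1.6],[0,0,0]]]' |egrep 'tcp|force'
```

```text
tcp_pos: [0.5185, -0.1024, 0.148]
wrist_force: [-0.4, 0.6, -0.1]
gripper_force: 30.0
tcp_pos: [0.5183, -0.1024, 0.1495]
wrist_force: [-0.1, 0.7, -0.6]
gripper_force: 30.0
```

```bash
python3 -c "
from h import *
s=r.sense();print(s['wrist_force'],s['moment'],s['tcp_pos'],s['joints'])"
```

```text
[-0.12489503  0.70716599 -0.56367178] [ 0.11485725  0.31009497 -0.00372885] [ 0.51829736 -0.10238924  0.14953391] [ 6.42971283e+00  2.15033483e+01 -2.38083338e+01 -4.68962608e-03
 -4.47167368e+01 -2.01224467e+01]
```

```bash
python3 -m pendant '[[[0,0,-0.5],[0,0,0]],[[0,0,-0.5],[0,0,0]],[[0,0,-0.5],[0,0,0]]]' |egrep 'tcp|force'; python3 -c "
from h import *
s=r.sense();print(s['wrist_force'],s['moment'],s['tcp_pos'])"
```

```text
tcp_pos: [0.5183, -0.1024, 0.1499]
wrist_force: [-0.9, 0.2, -0.7]
gripper_force: 30.0
[-0.92276259  0.19487811 -0.72196259] [0.08884909 0.2967656  0.02316728] [ 0.51827808 -0.10241157  0.14994634]
```

```bash
python3 -m pendant '[[[0,0,-0.5],[0,0,0]],[[0,0,-1],[0,0,0]],[[0,0,-1],[0,0,0]]]' |egrep 'tcp|force'; python3 -c "
from h import *
s=r.sense();print(s['wrist_force'],s['moment'],s['tcp_pos'])
cap('wrist','w2.png')"
```

```text
tcp_pos: [0.5182, -0.1024, 0.151]
wrist_force: [-1.3, 0.7, -1.5]
gripper_force: 30.0
[-1.27647243  0.66250295 -1.53123985] [0.08944052 0.51731991 0.03274522] [ 0.51824498 -0.10239792  0.1509762 ]
```

```bash
python3 - <<'E'
from h import *
c=load('w2.png')
for p in ([.5184,-.103,.065],[.5184,-.103,.106],[.49,-.22,.058]): print(proj(c,p))
cv2.imwrite('pics/w2c.png',cv2.resize(cv2.convertScaleAbs(c['frame'][100:300,180:440,::-1],alpha=2.),(780,600),interpolation=2))
E
```

```text
[315.56602774 233.53433827]
[315.80273404 263.68563449]
[315.44493042  35.1555398 ]
```

View pics/w2c.png

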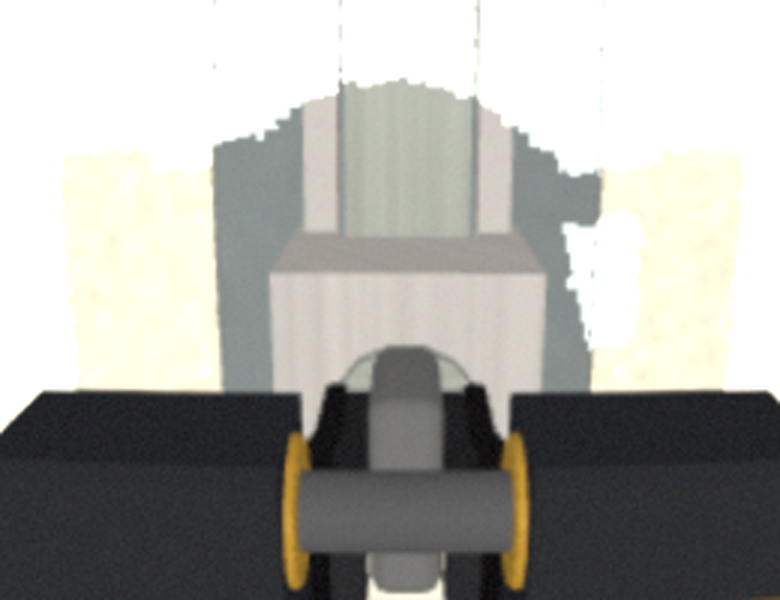

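The crop shows the grip held between the fingers and the collar's near rim at about (407,347), i.e. v≈215.7. I'll compare that row with the one predicted for the collar down and for the collar lifted.

```bash
python3 - <<'E'
from h import *
c=load('w2.png')
a=np.radians(76);p=np.array([.5184,-.103])-.015*np.array([np.cos(a),np.sin(a)])
for z in (.065,.068,.07,.073,.075): print(z,proj(c,[*p,z]))
# bridge near top edge check
q=np.array([.5184,-.103])-.0275*np.array([np.cos(a),np.sin(a)]); print('edge',proj(c,[*q,.065]), 'seen', 100+272/3)
s=r.sense();print(s['wrist_force'],s['moment'])
E
python3 -m pendant '[[[0,0,0],[0,0,0]],[[0,0,0],[0,0,0]]]' |egrep 'tcp|force'
```

```text
0.065 [315.72331714 210.28728181]
0.068 [315.74059426 211.7749838 ]
0.07 [315.75240741 212.79287021]
0.073 [315.77058746 214.360443  ]
0.075 [315.78302524 215.4336433 ]
edge [315.85693143 190.048782  ] seen 190.66666666666669
[-1.55052821  0.09310781 -1.09564931] [0.09718291 0.47598536 0.01302499]
tcp_pos: [0.5183, -0.1024, 0.151]
wrist_force: [-1.1, 0.2, -1.2]
gripper_force: 30.0
```

```bash
cat > f.py <<'E'
from h import *
L=[]
for i in range(6):
    r.capture('wrist'); s=r.sense(); L.append(np.r_[s['wrist_force'],s['moment']])
L=np.array(L);print('F/M mean',L.mean(0).round(2),'tcp',(s['tcp_pos']*1000).round(2),'t',s['time_s'])
E
python3 f.py;python3 -m pendant '[[[0,0,-0.5],[0,0,0]],[[0,0,-1],[0,0,0]],[[0,0,-1],[0,0,0]]]' |egrep 'tcp|force'; python3 f.py
```

```text
F/M mean [-1.73  0.01 -1.37  0.08  0.61  0.01] tcp [ 518.32 -102.38  150.98] t 5.85
tcp_pos: [0.5183, -0.1024, 0.152]
wrist_force: [-2.0, 0.6, -0.8]
gripper_force: 30.0
F/M mean [-1.9   0.56 -1.87  0.15  0.79  0.  ] tcp [ 518.35 -102.38  152.01] t 6.45
```

```bash
python3 - <<'E'
from h import *
a=load('w2.png');b=cap('wrist','w3.png')
G=[cv2.cvtColor(x['frame'],cv2.COLOR_RGB2GRAY).astype(np.float32) for x in(a,b)]
def sh(n,u0,u1,v0,v1):
    d,k=cv2.phaseCorrelate(G[0][v0:v1,u0:u1].copy(),G[1][v0:v1,u0:u1].copy()); print(n,np.round(d,2),round(k,2))
    # 1-D profile edges
    for g in G:
        p=g[v0:v1,u0:u1].mean(1); e=np.abs(np.diff(p)); print('   ',(np.argmax(e)+v0), (e*np.arange(v0,v1-1)).sum()/e.sum())
sh('bridge edge',280,350,183,198)
sh('collar rim + grip',305,326,207,232)
sh('grip',306,325,222,250)
sh('rim L',299,306,210,226)
sh('rim R',327,334,210,226)
E
```

```text
bridge edge [0.11 0.27] 0.89
    190 190.14725255313212
    189 189.70883815568877
collar rim + grip [-0.01  0.45] 1.02
    215 215.28087260359425
    215 215.21022638752447
grip [-0.06  0.06] 0.96
    233 233.82580421614352
    233 233.80967523667994
rim L [-0.01  0.3 ] 0.99
    217 217.13692920128068
    217 217.27686144470098
rim R [ 0.02 -0.07] 1.11
    218 218.14525277508844
    218 217.99418684442094
```

```bash
python3 -m pendant '[[[0,0.5,0],[0,0,0]],[[0,0.5,0],[0,0,0]]]' |egrep 'tcp'; python3 f.py
```

```text
tcp_pos: [0.5182, -0.1023, 0.1521]
F/M mean [-1.99 -0.06 -1.69  0.01  0.62 -0.01] tcp [ 518.14 -102.28  152.11] t 7.0
```

```bash
python3 -m pendant '[[[0,0.3,-1],[0,0,0]],[[0,0.3,-2],[0,0,0]],[[0,0.3,-2],[0,0,0]]]' |egrep 'tcp'; python3 f.py
```

```text
tcp_pos: [0.518, -0.1022, 0.1544]
F/M mean [-1.03  0.38 -0.27  0.12  0.44  0.02] tcp [ 517.99 -102.17  154.28] t 7.6
```

```bash
cat > sh.py <<'E'
from h import *
import sys
a=load(sys.argv[1]);b=cap('wrist',sys.argv[2])
G=[cv2.cvtColor(x['frame'],cv2.COLOR_RGB2GRAY).astype(np.float32) for x in(a,b)]
for n,u0,u1,v0,v1 in (('grip',306,325,222,250),('rim L',299,306,210,226),('rim R',327,334,210,226),('gripfull',295,340,207,232)):
    d,k=cv2.phaseCorrelate(G[0][v0:v1,u0:u1].copy(),G[1][v0:v1,u0:u1].copy())
    o=[]
    for g in G:
        p=g[v0:v1,u0:u1].mean(1); e=np.abs(np.diff(p)); o.append(((e*np.arange(v0,v1-1)).sum()/e.sum()).round(2))
    print(n,np.round(d,2),o)
E
python3 sh.py w3.png w4.png; python3 -c "
from h import *
a,b,c=[load(f'w{i}.png')['frame'][195:255,280:352,::-1] for i in (2,3,4)]
cv2.imwrite('pics/cmp.png',cv2.resize(np.hstack([a,b,c]),(792,220),interpolation=2)*1)"
```

```text
grip [-0.09 -0.01] [np.float64(233.81), np.float64(234.06)]
rim L [ 0.02 -0.38] [np.float64(217.28), np.float64(217.04)]
rim R [-0.27 -0.32] [np.float64(217.99), np.float64(217.75)]
gripfull [0.49 0.31] [np.float64(221.84), np.float64(221.7)]
```

View pics/cmp.png

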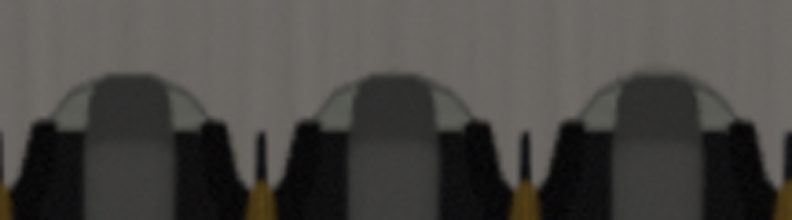

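The three panels show the grip and collar unchanged in the hand while the bridge recedes, so the pin is rising with the tool.

```bash
python3 -m pendant '[[[0,0,-1],[0,0,0]],[[0,0,-2],[0,0,0]],[[0,0,-3],[0,0,0]],[[0,0,-3],[0,0,0]]]' |egrep 'tcp'; python3 f.py;  python3 sh.py w2.png w5.png;
```

```text
tcp_pos: [0.5179, -0.1022, 0.1572]
F/M mean [ 0.07  0.03 -0.86  0.07  0.09  0.02] tcp [ 517.9  -102.21  157.2 ] t 8.35
grip [-0.05  0.09] [np.float64(233.83), np.float64(233.94)]
rim L [-0.38 -0.75] [np.float64(217.14), np.float64(216.43)]
rim R [-0.36  0.12] [np.float64(218.15), np.float64(217.21)]
gripfull [0.32 0.04] [np.float64(221.88), np.float64(221.32)]
```

```bash
python3 -m pendant '[[[0,0,-2],[0,0,0]],[[0,0,-4],[0,0,0]],[[0,0,-6],[0,0,0]],[[0,0,-8],[0,0,0]],[[0,0,-10],[0,0,0]],[[0,0,-10],[0,0,0]]]' |egrep 'tcp|force'; python3 f.py;  python3 sh.py w5.png w6.png;
```

```text
tcp_pos: [0.5178, -0.1022, 0.1674]
wrist_force: [-0.6, 0.0, -0.9]
gripper_force: 30.0
F/M mean [ 0.21 -0.12 -1.1   0.02  0.08  0.02] tcp [ 517.64 -102.2   166.97] t 9.3
grip [ 0.02 -0.01] [np.float64(233.94), np.float64(233.72)]
rim L [-0.63 -2.34] [np.float64(216.43), np.float64(214.72)]
rim R [-0.02 -0.81] [np.float64(217.21), np.float64(215.65)]
gripfull [0.46 0.07] [np.float64(221.32), np.float64(220.04)]
```

```bash
python3 - <<'E'
from h import *
for n in ('w2','w3','w5','w6'):
    g=cv2.cvtColor(load(n+'.png')['frame'],cv2.COLOR_RGB2GRAY).astype(float)
    print(n,'L',g[204:230,300:304].mean(1).round().astype(int).tolist(),'mid',g[204:230,313:318].mean(1).round().astype(int).tolist())
    print('    row220',g[220,292:342].astype(int).tolist())
E
```

```text
w2 L [104, 104, 105, 104, 104, 104, 103, 104, 104, 104, 104, 103, 102, 96, 84, 76, 79, 88, 88, 88, 87, 85, 86, 87, 84, 74] mid [102, 102, 102, 102, 102, 102, 101, 101, 101, 101, 94, 70, 52, 47, 46, 46, 46, 46, 47, 47, 46, 47, 47, 46, 46, 47]
    row220 [106, 104, 103, 102, 102, 98, 85, 76, 73, 78, 83, 83, 76, 60, 48, 45, 47, 46, 46, 46, 45, 45, 46, 47, 46, 44, 46, 46, 46, 46, 46, 46, 47, 60, 77, 83, 79, 75, 73, 81, 92, 100, 103, 101, 102, 103, 103, 104, 103, 102]
w3 L [104, 104, 104, 104, 104, 104, 104, 104, 103, 103, 104, 104, 102, 96, 84, 77, 80, 88, 89, 88, 86, 85, 86, 86, 84, 74] mid [101, 102, 101, 101, 101, 101, 101, 101, 101, 98, 89, 70, 51, 46, 46, 46, 46, 46, 46, 46, 46, 47, 46, 46, 47, 47]
    row220 [105, 105, 104, 102, 101, 98, 85, 76, 73, 78, 83, 84, 76, 60, 47, 44, 45, 46, 45, 46, 47, 47, 46, 46, 45, 45, 47, 46, 46, 45, 46, 46, 49, 61, 78, 83, 79, 74, 72, 81, 92, 99, 103, 102, 102, 102, 103, 104, 104, 103]
w5 L [104, 104, 104, 104, 104, 104, 104, 104, 103, 103, 102, 99, 90, 82, 76, 75, 79, 88, 90, 88, 87, 85, 86, 86, 84, 75] mid [102, 102, 101, 102, 101, 101, 101, 95, 91, 90, 85, 69, 51, 46, 46, 46, 46, 46, 46, 47, 47, 46, 47, 47, 47, 47]
    row220 [106, 105, 104, 102, 102, 98, 85, 76, 74, 78, 83, 82, 70, 54, 46, 46, 46, 46, 47, 47, 45, 46, 46, 46, 47, 47, 45, 47, 46, 46, 46, 46, 48, 61, 79, 82, 77, 73, 71, 79, 92, 100, 101, 102, 102, 103, 104, 103, 102, 104]
w6 L [104, 104, 104, 104, 104, 104, 101, 97, 85, 72, 62, 54, 49, 52, 62, 72, 78, 88, 89, 88, 87, 85, 86, 87, 84, 74] mid [101, 102, 101, 92, 84, 83, 91, 91, 92, 91, 86, 69, 52, 47, 46, 45, 46, 47, 46, 47, 46, 47, 46, 46, 46, 47]
    row220 [107, 106, 104, 102, 96, 85, 65, 66, 72, 77, 82, 83, 70, 56, 47, 46, 46, 46, 47, 47, 47, 46, 47, 47, 46, 46, 45, 45, 47, 46, 44, 46, 47, 61, 77, 83, 77, 73, 69, 77, 86, 96, 102, 103, 104, 102, 102, 102, 103, 102]
```

```bash
python3 -m pendant '[[[0,0,-4],[0,0,0]],[[0,0,-8],[0,0,0]],[[0,0,-13],[0,0,0]],[[0,0,-18],[0,0,0]],[[0,0,-23],[0,0,0]],[[0,0,-28],[0,0,0]],[[0,0,-33],[0,0,0]],[[0,0,-38],[0,0,0]],[[0,0,-44],[0,0,0]],[[0,0,-50],[0,0,0]]]' |egrep 'tcp|force'; python3 f.py
```

```text
tcp_pos: [0.5177, -0.1022, 0.2175]
wrist_force: [0.8, 0.0, -0.4]
gripper_force: 30.0
F/M mean [-0.08  0.03 -0.66  0.02  0.04  0.01] tcp [ 517.5  -102.19  216.76] t 10.65
```

```bash
python3 -m pendant '[[[0,0,-30],[0,0,0]],[[-20,1,-60],[0,0,0]],[[-60,3,-60],[0,0,0]],[[-105,6,-60],[0,0,0]],[[-150,8,-60],[0,0,0]],[[-195,10,-60],[0,0,0]],[[-240,13,-60],[0,0,0]],[[-285,15,-60],[0,0,0]],[[-330,18,-60],[0,0,0]],[[-360,19,-60],[0,0,0]]]' |egrep 'tcp|force'; python3 - <<'E'
from h import *
a=load('scene0.png');b=load('side0.png')
print('sanit',onz(a,412,280,.07),onz(b,262,342,.07)); print('green',onz(a,297,265,.07),onz(a,352,287,.07))
c=cap('wrist','w7.png')
for z in (.277,):
  print(proj(c,[.58,.235,.07]),c['t'])
E
```

```text
tcp_pos: [0.5845, 0.255, 0.2762]
wrist_force: [0.6, 0.2, -0.9]
gripper_force: 30.0
sanit [0.5102646  0.45396884 0.07      ] [0.48931859 0.44407235 0.07      ]
green [0.75751051 0.23659659 0.07      ] [0.67101785 0.38823738 0.07      ]
[315.17326921 169.26931273] [ 0.50907044 -0.3997688   0.27388805]
```

```bash
python3 -m pendant '[[[-20,1,0],[0,0,0]],[[-50,4,0],[0,0,0]],[[-60,4,0],[0,0,0]],[[-60,4,0],[0,0,0]],[[-60,4,0],[0,0,0]]]' |egrep 'tcp|force'; python3 - <<'E'
from h import *
c=cap('wrist','w8.png')
print(proj(c,[.58,.235,.07]))
cv2.imwrite('pics/w8c.png',cv2.resize(cv2.convertScaleAbs(c['frame'][60:210,215:415,::-1],alpha=.9),(800,600),interpolation=cv2.INTER_CUBIC))
E
```

```text
tcp_pos: [0.5945, 0.3106, 0.2765]
wrist_force: [-0.3, 0.7, 0.0]
gripper_force: 30.0
[311.51591401 111.31583818]
```

View pics/w8c.png

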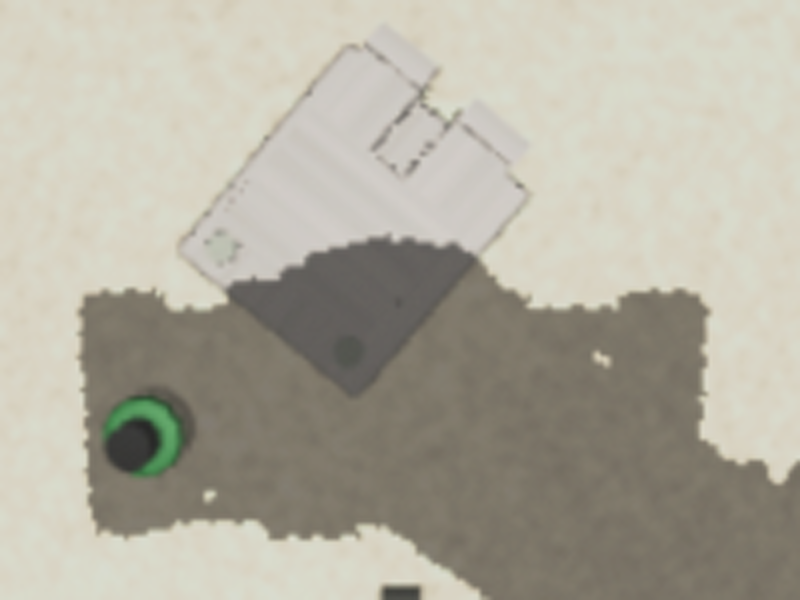

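The crop shows the rest with its notch opening up and right (closed end at about (390,163), mouth at about (445,108)), the lips on both sides of the mouth, and the vial at (145,437). I'll stretch the contrast for exact edges.

```bash
python3 - <<'E'
from h import *
c=load('w8.png')
g=c['frame'][60:110,290:352].astype(float); print(np.percentile(g,[1,10,50,90,99]))
x=cv2.resize(g[:,:,::-1],(744,600),interpolation=cv2.INTER_CUBIC)
x=np.clip((x-130)/(255-130),0,1)**1.8*255
cv2.imwrite('pics/w8d.png',x.astype(np.uint8))
E
```

```text
[167. 211. 224. 240. 241.]
```

View pics/w8d.png

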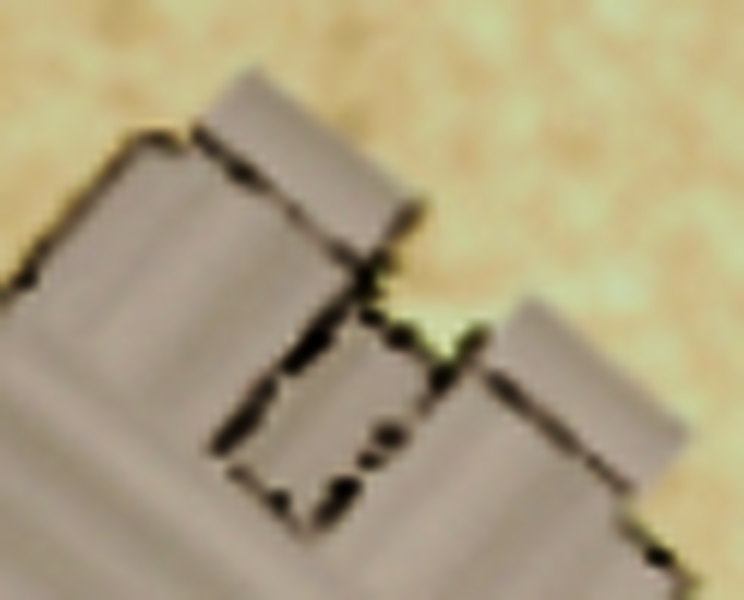

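The stretched crop shows the lips' outer corners at (255,65), (420,205), (530,295) and (690,430), the inner corners at (195,125), (365,260), (480,370) and (630,490), and the notch's closed end from (215,450) to (315,530).

```bash
cat > m2.py <<'E'
from h import *
c=load('w8.png')
P=lambda x,y,z: onz(c,290+x/12-.46,60+y/12-.46,z)[:2]*1000
o=[P(255,65,.074),P(420,205,.074),P(530,295,.074),P(690,430,.074)]
i=[P(195,125,.074),P(365,260,.074),P(480,370,.074),P(630,490,.074)]
e=[P(215,450,.07),P(315,530,.07)]
print('outer span 46:',np.linalg.norm(o[3]-o[0]),'gap 11:',np.linalg.norm(o[2]-o[1]),'inner gap',np.linalg.norm(i[2]-i[1]),'end w',np.linalg.norm(e[1]-e[0]))
yl=o[3]-o[0]; yl/=np.linalg.norm(yl); print('rest -y/y dir ang',np.degrees(np.arctan2(yl[1],yl[0])))
xd=np.array([-yl[1],yl[0]]); m=np.mean(o,0); em=np.mean(e,0)
if xd@(em-m)<0: xd=-xd
print('x ang',np.degrees(np.arctan2(xd[1],xd[0])),'mouth-end ang',np.degrees(np.arctan2(*(em-m)[::-1])),'depth 26:',xd@(em-m),'lip depth 7:',xd@(np.mean(i,0)-m))
print('notch ang',[np.degrees(np.arctan2(*(b-a)[::-1])) for a,b in((i[1],e[0]),(i[2],e[1]))])
m2=(m+(o[1]+o[2])/2)/2
print('seat from end',em-5.5*xd,'from mouth',m+20.5*xd,(o[1]+o[2])/2+20.5*xd)
s=r.sense();R=s['ee_rot'];print(s['tcp_pos'],R.round(4).tolist())
E
python3 m2.py
```

```text
outer span 46: 44.75734218668848 gap 11: 11.177158275750076 inner gap 12.538484252375635 end w 10.21867750601958
rest -y/y dir ang 125.82058162410578
x ang 35.82058162410579 mouth-end ang 35.933095761019665 depth 26: 25.24186025620072 lip depth 7: 6.708393792472825
notch ang [np.float64(37.98895846233322), np.float64(30.807693650524335)]
seat from end [572.92860242 221.52939619] from mouth [573.57235275 221.93290385] [573.54974305 222.13328903]
[0.59461781 0.31028478 0.27682709] [[-0.2374, -0.9714, -0.0008], [-0.9714, 0.2374, -0.0007], [0.0009, 0.0006, -1.0]]
```

```bash
python3 -m pendant '[[[25,6,0],[0,0,0]],[[65,15,0],[0,0,0]],[[105,24,0],[0,0,0]],[[124.6,28.9,0],[0,0,0]],[[124.6,28.9,20],[0,0,0]],[[124.6,28.9,50],[0,0,0]],[[124.6,28.9,75],[0,0,0]],[[124.6,28.9,90],[0,0,0]],[[124.6,28.9,90],[0,0,0]],[[124.6,28.9,90],[0,0,0]]]' |egrep 'tcp|force'; cat > go.py <<'E'
from h import *
import sys
t=np.array([float(x) for x in sys.argv[1:4]])/1000
s=r.sense();R=s['ee_rot'];print((s['tcp_pos']*1000).round(2),'need',(R.T@(t-s['tcp_pos'])*1000).round(2),s['time_s'],'yaw',np.degrees(np.arctan2(R[1,1],R[0,1])).round(2))
E
python3 f.py; python3 go.py 536.9 196.1 165
```

```text
tcp_pos: [0.5375, 0.1964, 0.1878]
wrist_force: [0.5, 0.6, -1.4]
gripper_force: 30.0
F/M mean [-0.11  0.05 -0.58  0.03  0.08 -0.02] tcp [537.48 197.23 187.94] t 13.55
[537.48 197.23 187.94] need [ 1.26  0.32 22.94] 13.55 yaw 166.31
```

```bash
python3 -m pendant '[[[0.8,0.3,10],[0,0,0]],[[0.8,0.3,18],[0,0,0]],[[0.8,0.3,22.9],[0,0,0]],[[0.8,0.3,22.9],[0,0,0]],[[0.8,0.3,22.9],[0,0,0]]]' |egrep 'tcp|force'; python3 f.py; python3 go.py 555 208.9 165;python3 go.py 573.4 222.4 165; python3 - <<'E'
from h import *
c=cap('wrist','w9.png')
P=[573.3,221.8];x=np.array([np.cos(np.radians(35.8)),np.sin(np.radians(35.8))]);y=np.array([-x[1],x[0]])
for a,b,z in ((-20.5,5.5,74),(-20.5,-5.5,74),(-20.5,23,74),(-20.5,-23,74),(42,-23,70),(42,23,70)):
    q=P+a*x+b*y; print(a,b,proj(c,[q[0]/1000,q[1]/1000,z/1000]).round(1))
E
```

```text
tcp_pos: [0.5368, 0.1964, 0.1638]
wrist_force: [-0.2, -0.1, -1.1]
gripper_force: 30.0
F/M mean [ 0.1   0.01 -0.99  0.03  0.08  0.02] tcp [536.85 196.46 164.42] t 14.35
[536.85 196.46 164.42] need [-16.38 -14.69  -0.57] 14.35 yaw 166.31
[536.85 196.46 164.42] need [-33.85 -29.37  -0.55] 14.35 yaw 166.31
-20.5 5.5 [297.9 261.7]
-20.5 -5.5 [284.8 251.8]
-20.5 23 [318.1 276.8]
-20.5 -23 [263.6 235.3]
42 -23 [214.4 292.2]
42 23 [264.2 326.9]
```

```bash
python3 -m pendant '[[[-5,-4.4,0],[0,0,0]],[[-10,-8.8,0],[0,0,0]],[[-14,-12.3,0],[0,0,0]],[[-16.4,-14.5,0],[0,0,0]],[[-18,-16,0],[0,0,0]],[[-18,-16,0],[0,0,0]]]' |egrep 'tcp|force'; python3 f.py; python3 go.py 573.4 222.4 165
```

```text
tcp_pos: [0.5567, 0.2102, 0.164]
wrist_force: [-0.5, 0.2, -1.2]
gripper_force: 30.0
F/M mean [-0.03  0.03 -0.59  0.02  0.07 -0.01] tcp [556.43 210.   164.24] t 15.3
[556.43 210.   164.24] need [-16.07 -13.55  -0.76] 15.3 yaw 166.31
```

```bash
python3 -m pendant '[[[-3,-2.6,-0.3],[0,0,0]],[[-6,-5.2,-0.5],[0,0,0]],[[-9,-7.7,-0.5],[0,0,0]],[[-9,-7.7,-0.5],[0,0,0]]]' |egrep 'tcp|force'; python3 f.py; python3 go.py 573.4 222.4 165
```

```text
tcp_pos: [0.5667, 0.2174, 0.1646]
wrist_force: [0.4, 0.6, -0.4]
gripper_force: 30.0
F/M mean [-0.01 -0.1  -0.51  0.02  0.08 -0.01] tcp [566.04 216.92 164.62] t 16.0
[566.04 216.92 164.62] need [-7.07 -5.86 -0.38] 16.0 yaw 166.3
```

```bash
python3 -m pendant '[[[-3.5,-3,0],[0,0,0]],[[-6.8,-5.7,0],[0,0,0]],[[-6.8,-5.7,0],[0,0,0]],[[-6.8,-5.7,0],[0,0,0]]]' |egrep 'tcp|force'; python3 f.py; python3 go.py 573.4 222.4 156.5
```

```text
tcp_pos: [0.5734, 0.2224, 0.1645]
wrist_force: [0.8, -0.4, -0.4]
gripper_force: 30.0
F/M mean [ 0.2  -0.04 -1.03  0.03  0.07  0.01] tcp [573.26 222.2  164.67] t 16.7
[573.26 222.2  164.67] need [-0.22 -0.09  8.17] 16.7 yaw 166.3
```

Seated with no contact so far. Now let it down until it touches.

```bash
python3 -m pendant '[[[0,0,2],[0,0,0]],[[0,0,4],[0,0,0]],[[0,0,6],[0,0,0]],[[0,0,7.5],[0,0,0]],[[0,0,7.5],[0,0,0]]]' |egrep 'tcp|force'; python3 f.py
```

```text
tcp_pos: [0.5732, 0.2222, 0.1568]
wrist_force: [0.6, -0.2, -0.6]
gripper_force: 30.0
F/M mean [-0.06  0.19 -0.75  0.    0.08 -0.  ] tcp [573.36 222.3  157.26] t 17.5
```

```bash
python3 -m pendant '[[[0,0,0.7],[0,0,0]],[[0,0,0.7],[0,0,0]],[[0,0,0.7],[0,0,0]]]' |egrep 'tcp|force'; python3 f.py
```

```text
tcp_pos: [0.5733, 0.2223, 0.1564]
wrist_force: [-0.4, 1.1, -0.9]
gripper_force: 30.0
F/M mean [ 0.15 -0.11 -1.02  0.02  0.09 -0.  ] tcp [573.32 222.28 156.48] t 18.1
```

```bash
python3 -m pendant '[[[0,0,0.6],[0,0,0]],[[0,0,0.6],[0,0,0]],[[0,0,0.6],[0,0,0]]]' |egrep 'tcp|force'; python3 f.py;  python3 -m pendant '[[[0,0,0.6],[0,0,0]],[[0,0,0.6],[0,0,0]],[[0,0,0.6],[0,0,0]]]' |egrep 'tcp|force'; python3 f.py
```

```text
tcp_pos: [0.5734, 0.2223, 0.1559]
wrist_force: [0.9, -0.7, 0.1]
gripper_force: 30.0
F/M mean [ 0.25 -0.12  0.07  0.05  0.06 -0.02] tcp [573.37 222.31 155.93] t 18.7
tcp_pos: [0.5734, 0.2223, 0.1559]
wrist_force: [-1.6, -0.3, 4.8]
gripper_force: 30.0
F/M mean [-1.99 -0.21  5.41 -0.05  0.7   0.01] tcp [573.37 222.32 155.89] t 19.3
```

Contact came at exactly the expected height, 155.9, so the spigot is on the plate and not on the lips. Release and rise.

```bash
python3 -m pendant '[[[0,0,-0.4],[0,0,0]],[[0,0,-0.5],[0,0,0]],[[0,0,-0.5],[0,0,0]]]' >/dev/null; python3 -m pendant '[[[0,0,0],[0,0,0]],[[0,0,0],[0,0,0]],[[0,0,0],[0,0,0]],[[0,0,0],[0,0,0]],[[0,0,0],[0,0,0]],[[0,0,0],[0,0,0]],[[0,0,0],[0,0,0]],[[0,0,0],[0,0,0]]]' 0.7 |egrep 'width|force'
python3 -m pendant '[[[0,0,-10],[0,0,0]],[[0,0,-25],[0,0,0]],[[0,0,-55],[0,0,0]],[[0,0,-95],[0,0,0]],[[0,0,-140],[0,0,0]],[[0,0,-165],[0,0,0]],[[-15,0,-165],[0,0,0]],[[-25,0,-165],[0,0,0]],[[-25,0,-165],[0,0,0]]]' |egrep 'tcp|force|width'
python3 - <<'E'
from h import *
c=cap('wrist','w10.png'); p=proj(c,[.5733,.2218,.09]); print(p)
u,v=int(p[0]),int(p[1]); u0,v0=u-50,max(0,min(v-40,325))
x=cv2.resize(c['frame'][v0:v0+75,u0:u0+100,::-1],(400,300),interpolation=cv2.INTER_CUBIC)
s=cap('scene','s10.png'); q=proj(s,[.5733,.2218,.07]); a,b=int(q[0]),int(q[1])
y=cv2.resize(s['frame'][b-30:b+30,a-40:a+40,::-1],(400,300),interpolation=2); print(u0,v0,a,b)
cv2.imwrite('pics/park.png',np.hstack([x,y]))
E
python3 go.py 485 -225 300
```

```text
wrist_force: [0.3, -0.5, 0.6]
gripper_width: 0.681
gripper_force: 0.0
tcp_pos: [0.5789, 0.2476, 0.3191]
wrist_force: [-0.2, -0.9, -0.4]
gripper_width: 0.702
gripper_force: 0.0
[314.49154987 160.30341259]
264 120 346 240
[578.75 246.66 318.87] need [480.4  -20.37  20.15] 21.4 yaw 166.34
```

View pics/park.png

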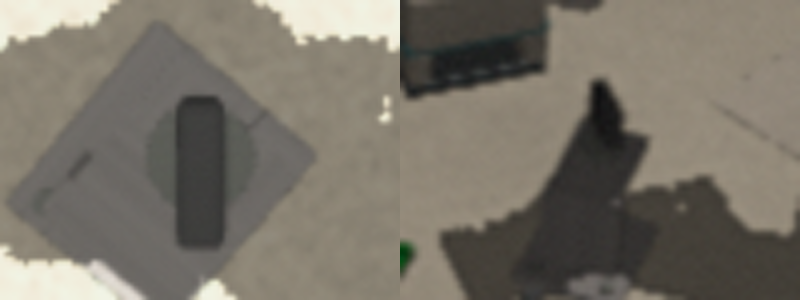

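The parked view shows the grip and collar at (200,172), centred over the notch seat and flat on the plate. The scene crop shows the grip standing at (605,110). The pin is parked and upright. Next I'll close the fingers and move behind the tab.

```bash
python3 -m pendant '[[[20,-1,0],[0,0,0]],[[60,-3,0],[0,0,0]],[[108,-5,0],[0,0,0]],[[156,-7,0],[0,0,0]],[[204,-9,0],[0,0,0]],[[252,-11,0],[0,0,0]],[[300,-14,0],[0,0,0]],[[348,-16,0],[0,0,0]],[[396,-18,0],[0,0,0]],[[440,-20,0],[0,0,0]]]' 0 |egrep 'tcp|width'; python3 -m pendant '[[[40,-2,0],[0,0,0]],[[80,-3.7,0],[0,0,0]],[[80,-3.7,0],[0,0,0]],[[80,-3.7,0],[0,0,0]]]' |egrep 'tcp|width';python3 go.py 478.5 -263.1 106
```

```text
tcp_pos: [0.4924, -0.1883, 0.3205]
gripper_width: 0.009
tcp_pos: [0.4777, -0.2655, 0.3201]
gripper_width: 0.007
[ 477.69 -265.45  320.07] need [ -2.45  -0.59 214.07] 22.8 yaw 166.14
```

```bash
python3 -m pendant '[[[0,-0.6,30],[0,0,0]],[[0,-0.6,75],[0,0,0]],[[0,-0.6,120],[0,0,0]],[[0,-0.6,160],[0,0,0]],[[0,-0.6,190],[0,0,0]],[[0,-0.6,207],[0,0,0]],[[0,-0.6,214],[0,0,0]],[[0,-0.6,214],[0,0,0]]]' |egrep 'tcp|force'; python3 - <<'E'
from h import *
s=r.sense();R=s['ee_rot'];t=s['tcp_pos'];d=np.array([np.cos(np.radians(76)),np.sin(np.radians(76))]);q=t[:2]-[.5257,-.0739]
print('loader y',q@d*1000,'loader x',(q@[d[1],-d[0]])*1000,s['wrist_force'],'dir in tool',R.T@[*d,0])
E
```

```text
tcp_pos: [0.4794, -0.2636, 0.1062]
wrist_force: [0.0, 0.4, 1.3]
gripper_force: 0.0
loader y -195.3003614696707 loader x 1.0208397947045802 [0.00781519 0.36209778 1.34987355] dir in tool [-9.99977779e-01 -6.66563659e-03 -9.98954537e-05]
```

```bash
python3 -m pendant '[[[-5,1,0],[0,0,0]],[[-10,1,0],[0,0,0]],[[-14,1,0],[0,0,0]],[[-17,1,0],[0,0,0]],[[-20,1,0],[0,0,0]],[[-23,1,0],[0,0,0]],[[-26,1,0],[0,0,0]],[[-29,1,0],[0,0,0]],[[-32,1,0],[0,0,0]],[[-35,1,0],[0,0,0]]]' |egrep 'tcp|force';python3 -m pendant '[[[-4,0,0],[0,0,0]],[[-8,0,0],[0,0,0]],[[-12,0,0],[0,0,0]],[[-16,0,0],[0,0,0]],[[-20,0,0],[0,0,0]],[[-24,0,0],[0,0,0]],[[-28,0,0],[0,0,0]],[[-32,0,0],[0,0,0]],[[-34,0,0],[0,0,0]],[[-34,0,0],[0,0,0]]]' |egrep 'tcp|force'
```

```text
tcp_pos: [0.4874, -0.2301, 0.1069]
wrist_force: [0.1, -3.3, 2.4]
gripper_force: 1.6
tcp_pos: [0.4946, -0.1965, 0.1064]
wrist_force: [0.5, -1.0, 0.6]
gripper_force: 0.1
```

```bash
python3 -m pendant '[[[-2,0,0],[0,0,0]],[[-3.5,0,0],[0,0,0]],[[-5,0,0],[0,0,0]],[[-5,0,0],[0,0,0]]]' |egrep 'tcp|force';python3 -m pendant '[[[-1,0,0],[0,0,0]],[[-2,0,0],[0,0,0]],[[-2,0,0],[0,0,0]]]' |egrep 'tcp|force';python3 -m pendant '[[[-1,0,0],[0,0,0]],[[-1,0,0],[0,0,0]]]' |egrep 'tcp|force'
```

```text
tcp_pos: [0.4954, -0.1924, 0.1063]
wrist_force: [-1.2, -3.8, -0.4]
gripper_force: 2.1
tcp_pos: [0.4955, -0.192, 0.1064]
wrist_force: [-2.5, -13.1, -1.0]
gripper_force: 6.3
tcp_pos: [0.4956, -0.1918, 0.1064]
wrist_force: [-1.3, -16.9, -1.9]
gripper_force: 8.3
```

```bash
python3 -m pendant '[[[3,0,0],[0,0,0]],[[12,0,0],[0,0,0]],[[25,0,0],[0,0,0]],[[25,0,-40],[0,0,0]],[[10,0,-85],[0,0,0]],[[-30,0,-130],[0,0,0]],[[-75,0,-165],[0,0,0]],[[-110,0,-200],[0,0,0]],[[-110,0,-214],[0,0,0]],[[-110,0,-214],[0,0,0]]]' |egrep 'tcp|force'; python3 - <<'E'
from h import *
c=cap('wrist','w20.png'); g=cv2.cvtColor(c['frame'],cv2.COLOR_RGB2GRAY).astype(float)
d=np.array([np.cos(np.radians(76)),np.sin(np.radians(76))]);o=np.array([.5257,-.0739])
ys=np.arange(-180,-60,2.)
L=[]
for lx in (-3,0,3):
    row=[]
    for y in ys:
        p=o+d*y/1000+np.array([d[1],-d[0]])*lx/1000; u,v=proj(c,[*p,.058]); row.append(int(cv2.getRectSubPix(g.astype(np.float32),(1,1),(u,v))[0,0]) if v>=0 else -1)
    print(lx,row)
    for y in(-100,-155): print(y,proj(c,[*(o+d*y/1000),.058]).round(1))
s=cap('scene','s20.png');b=cap('side','d20.png')
# pin still parked: dark grip top blob at rest
x=s['frame'];q=proj(s,[.5733,.2218,.1]);u,v=int(q[0]),int(q[1]);print(x[v-6:v+10,u-5:u+6].mean(2).round().astype(int))
E
```

```text
tcp_pos: [0.525, -0.0811, 0.3252]
wrist_force: [-0.0, 0.0, -0.3]
gripper_force: 0.0
-3 [233, 233, 235, 234, 234, 236, 237, 237, 236, 236, 225, 151, 142, 143, 143, 144, 144, 144, 143, 142, 143, 144, 144, 142, 142, 143, 143, 145, 144, 144, 145, 145, 145, 144, 153, 142, 140, 145, 146, 145, 144, 144, 143, 141, 142, 119, 127, 217, 218, 188, 107, 95, 95, 95, 94, 94, 95, 94, 94, 94]
-100 [319.3  97.8]
-155 [319.7  51.4]
0 [233, 232, 231, 232, 235, 236, 237, 237, 233, 234, 225, 152, 142, 143, 144, 143, 143, 143, 143, 144, 143, 143, 142, 141, 142, 144, 144, 144, 144, 144, 144, 144, 144, 144, 153, 138, 134, 144, 145, 146, 148, 148, 147, 146, 148, 119, 122, 218, 218, 166, 98, 95, 95, 94, 94, 94, 95, 94, 94, 94]
-100 [319.3  97.8]
-155 [319.7  51.4]
3 [232, 232, 232, 232, 233, 236, 236, 237, 233, 232, 226, 153, 142, 143, 143, 144, 144, 143, 143, 143, 142, 142, 143, 142, 143, 144, 143, 143, 145, 146, 145, 145, 145, 144, 152, 142, 134, 138, 140, 141, 143, 145, 146, 148, 149, 126, 126, 217, 218, 168, 99, 95, 94, 95, 94, 95, 95, 94, 95, 94]
-100 [319.3  97.8]
-155 [319.7  51.4]
[[ 61  60  59  55  58  56  56  67  97 121 127]
 [ 60  62  55  45  55  55  61  86 121 135 133]
 [ 58  60  48  36  48  57  62  87 122 131 131]
 [ 58  55  45  28  37  53  59  74 102 123 128]
 [ 76  73  55  29  28  47  56  61  83 114 129]
 [120 114  84  38  20  38  51  59  74 103 126]
 [131 117  80  34  15  26  39  51  60  83 115]
 [125 108  76  39  23  20  31  37  40  68 108]
 [113  98  82  52  24  22  23  28  34  68 110]
 [ 90  76  68  46  26  21  24  27  35  76 118]
 [ 97  89  72  45  23  22  22  26  34  67 104]
 [ 99  88  77  53  33  22  23  27  31  57  85]
 [ 94  81  82  74  51  32  23  28  35  57  76]
 [ 91  72  80  86  72  43  29  30  39  59  80]
 [ 88  62  62  75  72  50  36  36  45  69  91]
 [ 90  62  45  49  52  48  41  38  50  77  97]]
```

```bash
python3 -c "
from station import r
print(r.finish_job())"
```

```text
the job is handed in; nothing more can be done
None
```

The job is handed in: the lock pin came free without turning and is parked upright in the rest's notch behind the lips, and the carriage was then pushed to its stop, where the last wrist picture puts its tab within about 1 mm of fully home.

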